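Reset the length stop: unlock, two turns of the crank, lock

ROBOT

A 6-joint arm with a two-finger parallel gripper is mounted at the origin on a cart in front of the work surface, level with it; the furniture and walls round the work are solid. World frame = base frame: x ahead of the robot, y to its left, z up, the work surface at z = 0. Lengths are in m, angles in rad, forces in N, time in s.
With the tool pointing down it reaches from about 0.35 to 0.775 m from the base axis. Payload 5.5 kg.
Tool frame: the origin (TCP) lies at the very end of the fingers, on their centre line; the grasp point (between the pads) lies 19 mm behind it; z points along the fingers, y is the line along which they close (so a half turn about z gives the same grasp; the last joint's range is limited). The gripper opens to 85 mm and grips with 20 to 120 N. Pads are 22 mm wide; open, the fingers measure 114 mm over their backs; the gripper's body (76 mm by 85 mm) begins 54 mm behind the grasp point. The pads swing forward as they close: fully open they stand 13 mm farther back than shut.
Start: joints at [1.08, 0.313, 0.046, 1.304, 0, 1.431], TCP at [0.198, 0.54, 0.231] pointing down, gripper open.
Joint ranges: [-2.76, 2.76], [-0.86, 1.69], [-1.03, 1.26], [-2.2, 2.34], [-1.47, 1.5], [-3.14, 3.14]. Speed limits (rad/s): [2.57, 2.57, 3.14, 3.14, 3.14, 3.14].

INTERFACE

Orientations are given as a unit quaternion [w, x, y, z].
In Python, from workcell import get_state, read_camera, hand_in gives the robot as it stands.
- The arm moves only by the tool send_rows, never from a script. Its argument "increments" is a list of rows, each an object of numbers: "dx", "dy", "dz": the shift along the world's x, y, z in units of 25 mm (1.0 is 25 mm); "roll": the turn about the world's z in units of 8 degrees (1.0 is 8 degrees); "claw": the opening, from -1 (shut) to 1 (fully open). In form: [{"dx": .., "dy": .., "dz": .., "roll": .., "claw": ..}, ...]. A call has exactly 5 rows; each row is the pose to reach, as a shift and turn from the pose commanded when the call began; what a row does not reach only later rows make up. A row lasts 1/8 s, in which the tool goes at most 62.5 mm and 10.7 degrees, less where a joint would pass 70% of its speed; a pose out of reach is approached as far as the arm can. A call with a gripper value outside its range is refused whole. The fingers move at their own pace and stop on an object; "grip_force" is the grip in N (left out, the last holds). Time passes only in rows, so rows that repeat a pose let the fingers close, or fill a call up. It gives the time, the measured TCP pose, the force, the opening and the grip force at its end, in the units of the state.
- get_state(): the state, without advancing time (a new reading comes with each control period).
- read_camera(name): name is "side" or "top"; returns a dict with "image" (384x512x3 uint8, blue, green, red), "fx", "fy", "cx", "cy" (pixels), "world_to_cam" (4x4, takes a point from world to camera coordinates). Camera axes: x right, y up, looking along -z (the intrinsics and any distortion apply to the point x, -y, -z); pixel columns grow to the right and rows downward; lengths in m; the calibration is good to about 2 mm. A picture is of the moment at which its call begins. There is no depth.
- hand_in(): hands the job in; it is judged then, once.
The state is a dict: "clock": time; "joint_pos": joint angles; "qvel": joint speeds; "tau": joint torques, N m; "tcp_pos": TCP position; "orientation": TCP orientation; "wrist_force": force on the tool from outside, world axes, zero at the start; "ft_torque": the same for the moment, N m; "finger_gap": finger opening in m; "grip_force": force on a finger pad.
Only numpy, scipy, OpenCV 4.12 (cv2) and the standard library are available. Lean on these libraries where they do the work, as an engineer would, in place of code of your own. Each camera call takes 0.05 s, during which the arm holds its last target. There are 200 camera calls.

TASK

Move the stop block of the rack-feed length stop to its next setting: pull the lock knob on its front out until it snaps and stays out, wind the crank exactly two full turns clockwise (seen from above), then push the lock knob fully home so that the crank is locked again. Leave the wooden offcut and the marker that lie beside it where they are.

Things in the scene. Friction and masses are not known exactly. Their poses are not given: they have to be found in the camera images.
- stop_feed: Rack-feed length stop fixed to the bench; place and yaw vary. Origin on the bench top, straight below the vertical crank axis. Its x runs from its front (lock knob, -x) to its back (rail, +x), y left, z up. Grey housing 84 x 84 mm centred on the origin, top at 80 mm; base plate 10 mm thick, x -96 to 104, y +-55 mm. Rail along y at x 50 to 95, y +-111 mm; the block on it is up to 75 mm high.
- knob_head (a point): Centre of the lock knob's black mushroom head, moves with it. Home it is at (-87, 0, 60) mm in the device's axes; it is pulled level towards the device's -x. Head 40 mm diameter, 18 mm long. Behind it a bare 10 mm stem: knob home, 33 mm lie between the head's back and the housing's collar (3 mm thick, 26 mm wide), so two fingers astride the stem can hook it, or it is gripped from above.
- lock_knob (a joint): Travel of the lock knob in m: 0 home (crank locked), 0.016 out, at its stop. A detent holds either end: about 7 N to leave it, dead point half way at 0.008, then it snaps to the other end. Home, its pin holds the crank to about 2 degrees; it only goes home with the crank at a whole turn (handle on the far side of the axis from the knob). Its round tip centres a crank up to 6 degrees off.
- handle (a point): Centre of the crank's upright black handle, 21 to 23 mm diameter, from 24 mm below to 20 mm above this point, spinning freely on its pin. The point is 127 mm above the bench and 45 mm from the crank axis; the steel arm under it ends at 102 mm height. It starts on the device's +x side of the axis, away from the lock knob.
- crank (a joint): Crank angle c in rad, about 0 at the start, growing clockwise seen from above, counting on over turns (12.566 = two turns), free to 16.5. The handle is at (45 cos c, -45 sin c) mm in the device's axes. 1 to 2 N at the handle turn it when unlocked; it stays where left. Each turn moves the stop block 40 mm towards the device's -y.
- offcut: Loose pine offcut, 70 x 38 x 38 mm, beside the housing on its -y side; origin at the centre of its underside. To be left alone.
- marker: Loose felt marker with black cap, 136 mm long, 18 mm thick, beside the housing on its +y side; origin at the centre of its underside. To be left alone.

How it is judged:
On the way, in this order (a step that is already met when the one before it is completed fails the run):
1. the lock knob is pulled out to its detent (value of joint lock_knob above 0.0135 m), for 0.2 s.
2. the crank has been wound two full turns clockwise (within 15 degrees) with the knob still out (value of joint lock_knob above 0.0135 m and value of joint crank between 12.306 and 12.826 rad), for 0.1 s.
At the end, for the whole second after the job is handed in: The lock knob is home (within 3 mm) and the crank stands locked at two full turns clockwise from its start (within 8 degrees) (value of joint lock_knob below 0.003 m and value of joint crank between 12.416 and 12.716 rad); the robot touches nothing.
It fails at once if the offcut or the marker is shifted by more than 30 mm (distance of any of offcut, marker from where it was at the start of the episode above 0.03 m).
It also fails if it takes over 70 s, if anything falls off the work surface, if the arm or the gripper's body presses on something with over 40 N, if the wrist force passes 120 N, or if a joint passes its speed limit or range.

## Working session

There is one attempt and no reset: what is moved stays moved. The work goes in short steps, Python scripts to look and compute and a tool call to move; the robot and the scene stay as the last step left them, time stands still between calls to the robot, and variables do not carry over. Pictures are saved under pics/ and viewed, at most 10 in all, crops included, and the job is handed in when it is done.

Besides the shell and the picture viewer there is one more tool, called after ">>>" as name(argument=value, ...) on one line, values as JSON. send_rows: Moves the arm, as the interface text tells. Its arguments: {"type":"object","properties":{"increments":{"type":"array","items":{"type":"object","properties":{"dx":{"type":"number"},"dy":{"type":"number"},"dz":{"type":"number"},"roll":{"type":"number"},"claw":{"type":"number"}}}},"grip_force":{"type":"number"}},"required":["increments"]}

```bash
mkdir -p pics; ls; python3 - <<'E'
from workcell import *
import cv2, numpy as np
s=get_state(); print(s)
for n in("top","side"):
    c=read_camera(n); cv2.imwrite(f"pics/{n}0.png",c["image"]); np.savez(f"pics/{n}0.npz",**c)
    print(n,c["fx"],c["fy"],c["cx"],c["cy"],np.round(c["world_to_cam"],3).tolist(), [k for k in c])
E
```

```text
pics
{'clock': 0.0, 'joint_pos': array([ 1.08040915e+00,  3.14046558e-01,  4.49753860e-02,  1.30362547e+00,
       -3.66704173e-05,  1.43117517e+00]), 'qvel': array([-0.00028239, -0.00127832,  0.00110269, -0.00071957,  0.00099945,
        0.00053015]), 'tau': array([ 1.25007778e-04, -4.80627716e+01,  2.98534459e+01,  1.96085125e-02,
       -4.88528019e-05,  1.62782061e-05]), 'tcp_pos': array([0.19736089, 0.53950863, 0.23038117]), 'orientation': array([-2.76944945e-04,  1.74485188e-01,  9.84659340e-01, -9.09084963e-04]), 'wrist_force': array([-0.73035946, -0.27421462,  0.36754023]), 'ft_torque': array([-0.03968227,  0.00228888, -0.01879025]), 'grip_force': 0.0, 'finger_gap': 0.0856063093780995}
top 372.98729916655145 372.98729916655145 252.56783880818074 193.29663038776292 [[-0.021, -1.0, -0.003, 0.344], [0.987, -0.021, 0.156, -0.492], [-0.156, -0.0, 0.988, -0.864], [0.0, 0.0, 0.0, 1.0]] ['image', 'fx', 'fy', 'cx', 'cy', 'world_to_cam']
side 415.9772158622342 415.9772158622342 252.68303001893858 195.30569686240588 [[0.884, -0.467, 0.015, -0.285], [0.231, 0.465, 0.855, -0.357], [-0.407, -0.752, 0.519, -0.452], [0.0, 0.0, 0.0, 1.0]] ['image', 'fx', 'fy', 'cx', 'cy', 'world_to_cam']
```

View pics/top0.png

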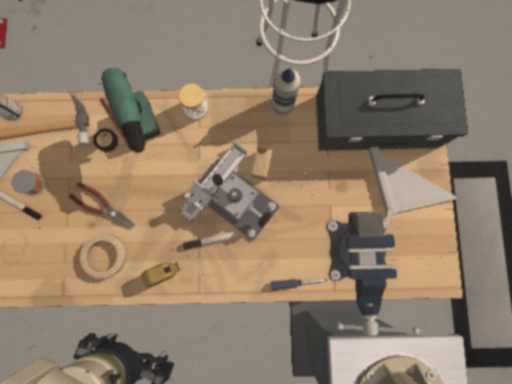

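View pics/side0.png

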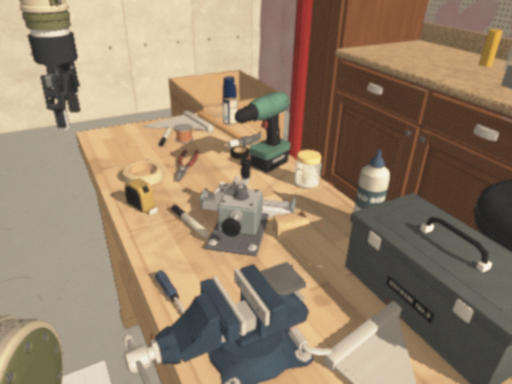

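Top: the device is around (235,195), knob towards lower right, rail upper left. The marker is at (205,241). Zooming in on both views.

```bash
python3 - <<'E'
import cv2, numpy as np
a=cv2.imread("pics/top0.png")[135:255,165:295]; b=cv2.imread("pics/side0.png")[135:260,160:320]
a=cv2.resize(a,(390*1,360),interpolation=cv2.INTER_CUBIC); b=cv2.resize(b,(400,312),interpolation=cv2.INTER_CUBIC)
o=np.zeros((360,800,3),np.uint8); o[:,:390]=a; o[:312,400:]=b
cv2.imwrite("pics/crop0.png",o)
E
```

```text
(no output)
```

View pics/crop0.png

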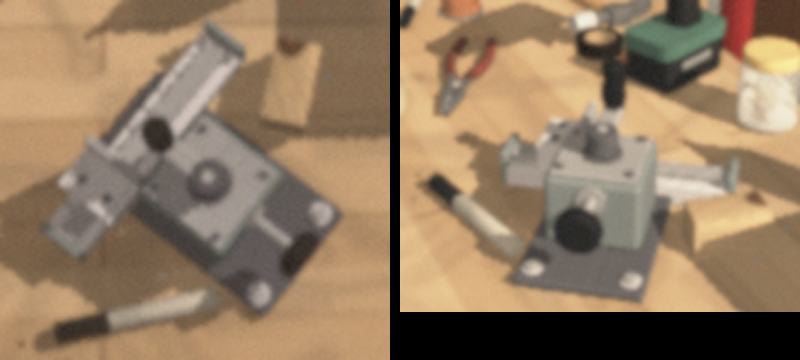

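The crop shows the handle at top px (217,180) and side px (246,167), and the knob head at top px (264,220) and side px (231,227). The hub is at top px (235,195). Refining these by dark blobs and triangulating.

```bash
cat > h.py <<'E'
import cv2, numpy as np
from workcell import *
def ray(c,u,v):
    M=c["world_to_cam"]; R=M[:3,:3]; d=R.T@np.array([(u-c["cx"])/c["fx"],-(v-c["cy"])/c["fy"],-1])
    return -R.T@M[:3,3], d/np.linalg.norm(d)
def plane(c,u,v,z):
    o,d=ray(c,u,v); return o+d*(z-o[2])/d[2]
def tri(c1,p1,c2,p2):
    o,d=ray(c1,*p1); q,e=ray(c2,*p2)
    t,s=np.linalg.lstsq(np.c_[d,-e],q-o,rcond=None)[0]
    a,b=o+d*t,q+e*s; return (a+b)/2,np.linalg.norm(a-b)
def proj(c,P):
    p=c["world_to_cam"]@np.r_[P,1]; return c["cx"]+c["fx"]*p[0]/-p[2], c["cy"]-c["fy"]*p[1]/-p[2]
def blob(c,u,v,r=12,th=60):
    u,v=int(round(u)),int(round(v)); g=c["image"][v-r:v+r+1,u-r:u+r+1].max(2)
    n,l,s,ce=cv2.connectedComponentsWithStats((g<th).astype(np.uint8))
    if n<2: return None
    k=1+np.argmax([s[i][4]-3*np.hypot(*(ce[i]-r)) for i in range(1,n)])
    return ce[k][0]+u-r,ce[k][1]+v-r,s[k].tolist()
E
python3 - <<'E'
from h import *
t=dict(np.load("pics/top0.npz")); s=dict(np.load("pics/side0.npz"))
for th in(45,60):
  H=[blob(t,217,180,12,th),blob(s,246,165,14,th)]; K=[blob(t,264,220,12,th),blob(s,231,227,14,th)]
  print(H,K)
  try: 
    h,e=tri(t,H[0][:2],s,H[1][:2]); k,f=tri(t,K[0][:2],s,K[1][:2]); print(h,e,k,f,np.hypot(*(h-k)[:2]))
  except Exception as x: print(x)
print("hub .1",plane(t,234.7,194.5,.1))
h=plane(t,217.3,179.7,.135);k=plane(t,264.3,219.7,.06); print(h,k,np.hypot(*(h-k)[:2]))
for nm,p in dict(cap=(165+55/3,135+335/3),tip=(165+212/3,135+298/3),bolt1=(165+322/3,135+212/3),bolt2=(165+258/3,135+293/3),off1=(165+265/3,135+122/3),off2=(165+305/3,135+128/3)).items(): print(nm,plane(t,*p,.01))
E
```

```text
[None, (np.float64(255.873417721519), np.float64(161.9873417721519), [18, 6, 11, 11, 79])] [(np.float64(260.0), np.float64(223.0), [8, 15, 1, 1, 1]), (np.float64(229.02197802197801), np.float64(228.52747252747253), [6, 8, 13, 14, 91])]
'NoneType' object is not subscriptable
[(np.float64(217.26923076923077), np.float64(179.90384615384616), [9, 8, 8, 9, 52]), (np.float64(247.49659863945578), np.float64(162.17006802721087), [0, 0, 29, 26, 294])] [(np.float64(263.36507936507934), np.float64(219.3968253968254), [7, 5, 10, 13, 63]), (np.float64(230.36607142857142), np.float64(227.25446428571428), [5, 6, 18, 17, 224])]
[0.51859838 0.40821879 0.13860515] 0.008273090794034196 [0.43438236 0.30980362 0.05711241] 0.0007084318814064781 0.12952946603319876
hub .1 [0.48794921 0.37434541 0.1       ]
[0.51588584 0.41006294 0.135     ] [0.43304342 0.30784162 0.06      ] 0.13157532299264205
cap [0.37546951 0.50619071 0.01      ]
tip [0.40280812 0.37767347 0.01      ]
bolt1 [0.47186149 0.28545724 0.01      ]
bolt2 [0.40609291 0.33988763 0.01      ]
off1 [0.54901446 0.33110537 0.01      ]
off2 [0.54315188 0.29764652 0.01      ]
```

>>> send_rows(increments=[{"dx":1,"dy":-0.85,"dz":0,"roll":0.88,"claw":1},{"dx":2,"dy":-1.7,"dz":0,"roll":1.76,"claw":0.5},{"dx":3,"dy":-2.55,"dz":0,"roll":2.64,"claw":0},{"dx":4,"dy":-3.4,"dz":0,"roll":3.52,"claw":-0.2},{"dx":5,"dy":-4.25,"dz":0,"roll":4.4,"claw":-0.2}], grip_force=40)

```text
clock: 0.72
tcp_pos: [0.3231, 0.4328, 0.2309]
orientation: [-0.0, -0.133, 0.991, -0.0]
wrist_force: [-0.6, 1.0, 0.1]
finger_gap: 0.0344
grip_force: 0.0
```

>>> send_rows(increments=[{"dx":1.5,"dy":-1.25,"dz":0,"roll":1.1,"claw":-0.2},{"dx":3,"dy":-2.5,"dz":0,"roll":2.2,"claw":-0.2},{"dx":4.5,"dy":-3.75,"dz":0,"roll":3.3,"claw":-0.2},{"dx":5.04,"dy":-4.25,"dz":0,"roll":4.41,"claw":-0.2},{"dx":5.04,"dy":-4.25,"dz":0,"roll":4.41,"claw":-0.2}])

```text
clock: 1.35
tcp_pos: [0.4494, 0.3264, 0.2307]
orientation: [-0.001, -0.424, 0.906, 0.0]
wrist_force: [-0.1, -0.2, -0.4]
finger_gap: 0.0344
grip_force: 0.0
```

>>> send_rows(increments=[{"dx":0,"dy":0.02,"dz":-1.2,"roll":0.03,"claw":-0.2},{"dx":0,"dy":0.02,"dz":-2.6,"roll":0.03,"claw":-0.2},{"dx":0,"dy":0.02,"dz":-4,"roll":0.03,"claw":-0.2},{"dx":0,"dy":0.02,"dz":-5.2,"roll":0.03,"claw":-0.2},{"dx":0,"dy":0.02,"dz":-5.6,"roll":0.03,"claw":-0.2}])

```text
clock: 1.98
tcp_pos: [0.4463, 0.328, 0.0893]
orientation: [-0.002, -0.427, 0.904, 0.0]
wrist_force: [0.1, -0.2, 0.7]
finger_gap: 0.0339
grip_force: 0.0
```

```bash
python3 - <<'E'
from h import *
o=np.zeros((480,800,3),np.uint8)
for i,n in enumerate(("top","side")):
    c=read_camera(n); P=get_state()["tcp_pos"]; u,v=proj(c,P); print(n,u,v,P)
    a=c["image"][int(v)-60:int(v)+60,int(u)-50:int(u)+50]; o[:,i*400:i*400+400]=cv2.resize(a,(400,480),interpolation=cv2.INTER_CUBIC)
cv2.imwrite("pics/c1.png",o)
E
```

```text
top 255.62689124190564 212.82427298571412 [0.44656879 0.32797628 0.08914354]
side 231.91043111421504 207.19592813863846 [0.44733566 0.32823629 0.09052295]
```

View pics/c1.png

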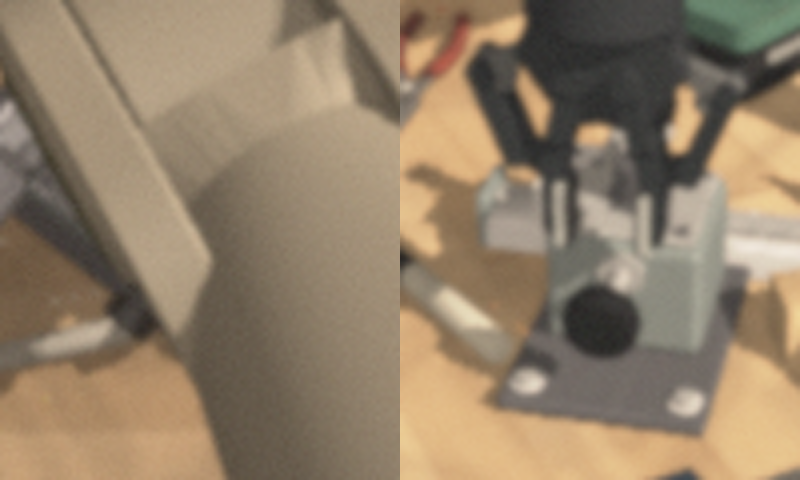

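The side crop shows the fingers symmetric about the stem, above and behind the head (head at crop (602,320)). Descending and closing.

>>> send_rows(increments=[{"dx":0,"dy":0,"dz":-0.7,"roll":0,"claw":-0.2},{"dx":0,"dy":0,"dz":-1.4,"roll":0,"claw":-0.2},{"dx":0,"dy":0,"dz":-1.9,"roll":0,"claw":-0.2},{"dx":0,"dy":0,"dz":-1.9,"roll":0,"claw":-0.2},{"dx":0,"dy":0,"dz":-1.9,"roll":0,"claw":-0.2}])

```text
clock: 2.7
tcp_pos: [0.4492, 0.3284, 0.0447]
orientation: [0.001, -0.427, 0.904, 0.0]
wrist_force: [-0.8, -1.1, 0.0]
finger_gap: 0.0343
grip_force: 0.0
```

>>> send_rows(increments=[{"dx":0,"dy":0,"dz":0,"roll":0,"claw":-0.6},{"dx":0,"dy":0,"dz":0,"roll":0,"claw":-0.9},{"dx":0,"dy":0,"dz":0,"roll":0,"claw":-0.9},{"dx":0,"dy":0,"dz":0,"roll":0,"claw":-0.9},{"dx":0,"dy":0,"dz":0,"roll":0,"claw":-0.9}], grip_force=50)

```text
clock: 3.32
tcp_pos: [0.4498, 0.3278, 0.0446]
orientation: [0.001, -0.427, 0.904, -0.001]
wrist_force: [3.2, -4.3, 5.1]
finger_gap: 0.0083
grip_force: 49.0
```

>>> send_rows(increments=[{"dx":-0.1,"dy":-0.12,"dz":0,"roll":0,"claw":-0.9},{"dx":-0.2,"dy":-0.24,"dz":0,"roll":0,"claw":-0.9},{"dx":-0.3,"dy":-0.37,"dz":0,"roll":0,"claw":-0.9},{"dx":-0.42,"dy":-0.51,"dz":0,"roll":0,"claw":-0.9},{"dx":-0.42,"dy":-0.51,"dz":0,"roll":0,"claw":-0.9}])

```text
clock: 3.95
tcp_pos: [0.4477, 0.3249, 0.0459]
orientation: [0.012, -0.429, 0.903, 0.005]
wrist_force: [21.2, 26.2, -18.7]
finger_gap: 0.0085
grip_force: 48.5
```

```bash
python3 - <<'E'
from h import *
c=read_camera("side"); b=blob(c,224,231,14,60); print(b, [proj(c,[.4335-d*.636,.309-d*.772,.058]) for d in (0,.016)]); s=get_state(); print(s["tcp_pos"],s["wrist_force"])
E
```

```text
(np.float64(229.94618834080717), np.float64(227.49775784753362), [12, 2, 17, 17, 223]) [(np.float64(229.95599876041334), np.float64(227.24182713321932)), (np.float64(227.94283902387636), np.float64(231.88734972766522))]
[0.44766765 0.32493225 0.04591106] [ 21.14275306  25.3283914  -19.43026509]
```

```bash
python3 - <<'E'
from h import *
s=get_state(); print(s)
c=read_camera("side"); u,v=232,205
cv2.imwrite("pics/c2.png",cv2.resize(c["image"][v-75:v+60,u-75:u+75],(800,720))[:600])
E
```

```text
{'clock': 4.0, 'joint_pos': array([ 0.47735298,  0.37956678, -0.34073175,  0.82703476,  0.0097857 ,
       -0.40877671]), 'qvel': array([ 0.00063262,  0.00401321,  0.00077753,  0.0032442 , -0.00196738,
       -0.00065498]), 'tau': array([ -4.81927827, -52.65562892,  12.34069616,  12.38615066,
        -3.68103728,   0.12134663]), 'tcp_pos': array([0.44766765, 0.32493225, 0.04591106]), 'orientation': array([ 0.01155649, -0.42872761,  0.90334439,  0.00529178]), 'wrist_force': array([ 21.14275306,  25.3283914 , -19.43026509]), 'ft_torque': array([ 4.86274328, -3.8831674 ,  0.09680693]), 'grip_force': 48.4911735355854, 'finger_gap': 0.008092845422767574}
```

View pics/c2.png

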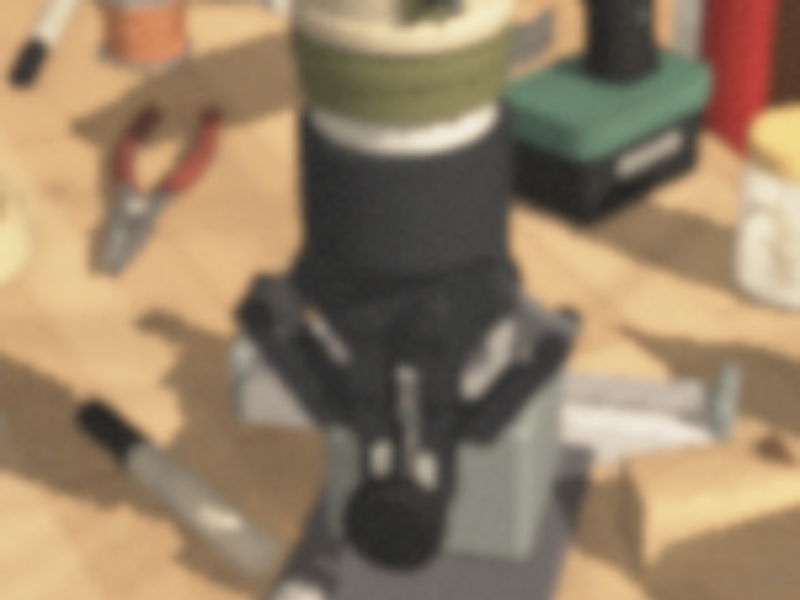

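The knob hasn't moved, though it is taking 33 N on the stem, with the pads at their slip limit. I'll go back, open a little and hook the head's back instead.

>>> send_rows(increments=[{"dx":0.2,"dy":0.25,"dz":0,"roll":0,"claw":-0.9},{"dx":0.32,"dy":0.39,"dz":0,"roll":0,"claw":-0.9},{"dx":0.32,"dy":0.39,"dz":0,"roll":0,"claw":-0.5},{"dx":0.32,"dy":0.39,"dz":0,"roll":0,"claw":-0.5},{"dx":0.32,"dy":0.39,"dz":0,"roll":0,"claw":-0.5}])

```text
clock: 4.68
tcp_pos: [0.4452, 0.3249, 0.0433]
orientation: [-0.001, -0.428, 0.904, 0.0]
wrist_force: [0.1, -0.2, 0.2]
finger_gap: 0.0215
grip_force: 0.0
```

>>> send_rows(increments=[{"dx":-0.1,"dy":-0.12,"dz":0,"roll":0,"claw":-0.5},{"dx":-0.2,"dy":-0.25,"dz":0,"roll":0,"claw":-0.5},{"dx":-0.3,"dy":-0.37,"dz":0,"roll":0,"claw":-0.5},{"dx":-0.4,"dy":-0.49,"dz":0,"roll":0,"claw":-0.5},{"dx":-0.4,"dy":-0.49,"dz":0,"roll":0,"claw":-0.5}])

```text
clock: 5.3
tcp_pos: [0.4356, 0.3122, 0.0438]
orientation: [-0.0, -0.427, 0.904, -0.0]
wrist_force: [-0.0, 0.7, 0.7]
finger_gap: 0.0209
grip_force: 0.0
```

```bash
python3 - <<'E'
from h import *
c=read_camera("side"); b=blob(c,229,229,14,60); print(b); s=get_state(); print(s["tcp_pos"],s["wrist_force"])
E
```

```text
(np.float64(227.8739837398374), np.float64(231.8048780487805), [4, 7, 21, 19, 246])
[0.43580672 0.31236939 0.04381624] [-1.19714734  0.00414986 -1.06000915]
```

The head blob is now at (227.9,231.8), exactly where 16 mm out projects. A firm tug to confirm the stop, then back off and lift.

>>> send_rows(increments=[{"dx":-0.05,"dy":-0.06,"dz":0,"roll":0,"claw":-0.5},{"dx":-0.1,"dy":-0.12,"dz":0,"roll":0,"claw":-0.5},{"dx":-0.1,"dy":-0.12,"dz":0,"roll":0,"claw":-0.5},{"dx":-0.1,"dy":-0.12,"dz":0,"roll":0,"claw":-0.5},{"dx":-0.1,"dy":-0.12,"dz":0,"roll":0,"claw":-0.5}])

```text
clock: 5.98
tcp_pos: [0.4351, 0.311, 0.0443]
orientation: [0.002, -0.428, 0.904, 0.001]
wrist_force: [3.0, 4.3, -1.6]
finger_gap: 0.0214
grip_force: 2.4
```

>>> send_rows(increments=[{"dx":0.1,"dy":0.12,"dz":0,"roll":0,"claw":-0.5},{"dx":0.25,"dy":0.3,"dz":0,"roll":0,"claw":-0.5},{"dx":0.25,"dy":0.3,"dz":1,"roll":0,"claw":-0.4},{"dx":0.25,"dy":0.3,"dz":3,"roll":0,"claw":-0.2},{"dx":0.25,"dy":0.3,"dz":5.2,"roll":0,"claw":0}])

```text
clock: 6.6
tcp_pos: [0.4391, 0.3168, 0.1743]
orientation: [-0.001, -0.427, 0.904, -0.0]
wrist_force: [1.3, -0.0, -0.4]
finger_gap: 0.0428
grip_force: 0.0
```

```bash
python3 - <<'E'
from h import *
c=read_camera("side"); b=blob(c,229,229,14,60); print(b,[proj(c,[.4335-d*.636,.309-d*.772,.058]) for d in (0,.016)]); s=get_state(); print(s["tcp_pos"],s["wrist_force"])
E
```

```text
(np.float64(228.24553571428572), np.float64(232.14285714285714), [5, 9, 18, 17, 224]) [(np.float64(229.95599876041334), np.float64(227.24182713321932)), (np.float64(227.94283902387636), np.float64(231.88734972766522))]
[0.4425652  0.31873913 0.18268675] [ 1.70856355 -0.06043317  5.34019077]
```

>>> send_rows(increments=[{"dx":1,"dy":1.2,"dz":0,"roll":0,"claw":0},{"dx":2,"dy":2.4,"dz":0,"roll":0,"claw":0},{"dx":2.8,"dy":3.4,"dz":0,"roll":0,"claw":0},{"dx":2.96,"dy":3.64,"dz":0,"roll":0,"claw":0},{"dx":2.96,"dy":3.64,"dz":0,"roll":0,"claw":0}])

```text
clock: 7.28
tcp_pos: [0.5133, 0.408, 0.173]
orientation: [-0.001, -0.428, 0.904, -0.0]
wrist_force: [-0.3, 0.3, 0.6]
finger_gap: 0.0427
grip_force: 0.0
```

```bash
python3 - <<'E'
from h import *
o=np.zeros((480,800,3),np.uint8)
for i,n in enumerate(("top","side")):
    c=read_camera(n); P=get_state()["tcp_pos"]; u,v=proj(c,P); print(n,u,v,P, proj(c,[.5166,.4097,.147]))
    a=c["image"][int(v)-60:int(v)+60,int(u)-50:int(u)+50]; o[:,i*400:i*400+400]=cv2.resize(a,(400,480),interpolation=cv2.INTER_CUBIC)
cv2.imwrite("pics/c3.png",o)
E
```

```text
top 216.69652850755503 177.43352412907257 [0.51311543 0.40762387 0.17331678] (np.float64(216.92580179195767), np.float64(178.29345848194555))
side 243.5223945011234 148.248176622402 [0.51304023 0.4074821  0.17361542] (np.float64(244.4858300472425), np.float64(158.86078553532144))
```

View pics/c3.png

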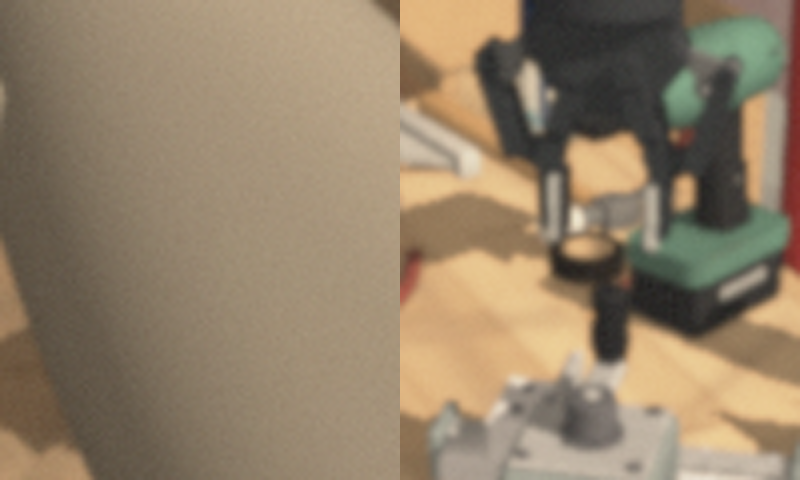

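Side crop: the handle top is at about px (245.7,158), roughly 1 px right of the prediction, and between the fingers. Descending with a small correction and closing gently.

>>> send_rows(increments=[{"dx":0.15,"dy":0.08,"dz":-0.4,"roll":0,"claw":0},{"dx":0.15,"dy":0.08,"dz":-1.2,"roll":0,"claw":0},{"dx":0.15,"dy":0.08,"dz":-2,"roll":0,"claw":0},{"dx":0.15,"dy":0.08,"dz":-2.4,"roll":0,"claw":0},{"dx":0.15,"dy":0.08,"dz":-2.4,"roll":0,"claw":0}])

```text
clock: 8.0
tcp_pos: [0.517, 0.4097, 0.113]
orientation: [-0.001, -0.427, 0.904, -0.0]
wrist_force: [-0.4, -0.8, 0.1]
finger_gap: 0.0424
grip_force: 0.0
```

>>> send_rows(increments=[{"dx":0,"dy":0,"dz":0,"roll":0,"claw":-0.4},{"dx":0,"dy":0,"dz":0,"roll":0,"claw":-0.6},{"dx":0,"dy":0,"dz":0,"roll":0,"claw":-0.6},{"dx":0,"dy":0,"dz":0,"roll":0,"claw":-0.6},{"dx":0,"dy":0,"dz":0,"roll":0,"claw":-0.6}], grip_force=25)

```text
clock: 8.62
tcp_pos: [0.5182, 0.4106, 0.1147]
orientation: [0.001, -0.428, 0.904, 0.0]
wrist_force: [-0.4, -0.1, 5.3]
finger_gap: 0.0212
grip_force: 24.9
```

```bash
python3 - <<'E'
import numpy as np
p=np.radians(50.3)
for q in range(4):
    a=p-np.pi/2*q; print(q,[(round(1.8*(np.cos(a-k)-np.cos(a)),2),round(1.8*(np.sin(a-k)-np.sin(a)),2)) for k in np.radians([18,36,54,72,90])])
E
```

```text
0 [(np.float64(0.37), np.float64(-0.42)), (np.float64(0.59), np.float64(-0.94)), (np.float64(0.65), np.float64(-1.5)), (np.float64(0.52), np.float64(-2.05)), (np.float64(0.24), np.float64(-2.53))]
1 [(np.float64(-0.42), np.float64(-0.37)), (np.float64(-0.94), np.float64(-0.59)), (np.float64(-1.5), np.float64(-0.65)), (np.float64(-2.05), np.float64(-0.52)), (np.float64(-2.53), np.float64(-0.24))]
2 [(np.float64(-0.37), np.float64(0.42)), (np.float64(-0.59), np.float64(0.94)), (np.float64(-0.65), np.float64(1.5)), (np.float64(-0.52), np.float64(2.05)), (np.float64(-0.24), np.float64(2.53))]
3 [(np.float64(0.42), np.float64(0.37)), (np.float64(0.94), np.float64(0.59)), (np.float64(1.5), np.float64(0.65)), (np.float64(2.05), np.float64(0.52)), (np.float64(2.53), np.float64(0.24))]
```

>>> send_rows(increments=[{"dx":0.37,"dy":-0.42,"dz":0.1,"roll":0,"claw":-0.6},{"dx":0.59,"dy":-0.94,"dz":0.1,"roll":0,"claw":-0.6},{"dx":0.65,"dy":-1.5,"dz":0.1,"roll":0,"claw":-0.6},{"dx":0.52,"dy":-2.05,"dz":0.1,"roll":0,"claw":-0.6},{"dx":0.24,"dy":-2.53,"dz":0.1,"roll":0,"claw":-0.6}])

```text
clock: 9.25
tcp_pos: [0.5223, 0.3455, 0.1152]
orientation: [-0.001, -0.427, 0.904, 0.0]
wrist_force: [-1.6, 4.1, -9.5]
finger_gap: 0.0213
grip_force: 24.9
```

```bash
python3 - <<'E'
from h import *
for _ in range(2): read_camera("side")
s=get_state(); print(s["tcp_pos"],s["wrist_force"],s["finger_gap"])
E
```

```text
[0.52129309 0.34468507 0.11533681] [ -0.60156454  -2.62029257 -10.40371449] 0.02116622762556361
```

Tracking is good (radius 45.0 mm, c≈92°, small forces). Continuing.

>>> send_rows(increments=[{"dx":-0.42,"dy":-0.37,"dz":-0.05,"roll":0,"claw":-0.6},{"dx":-0.94,"dy":-0.59,"dz":-0.05,"roll":0,"claw":-0.6},{"dx":-1.5,"dy":-0.65,"dz":-0.05,"roll":0,"claw":-0.6},{"dx":-2.05,"dy":-0.52,"dz":-0.05,"roll":0,"claw":-0.6},{"dx":-2.53,"dy":-0.24,"dz":-0.05,"roll":0,"claw":-0.6}])

```text
clock: 9.98
tcp_pos: [0.4601, 0.3416, 0.1152]
orientation: [0.001, -0.427, 0.904, -0.0]
wrist_force: [5.2, 4.7, -11.2]
finger_gap: 0.0211
grip_force: 24.8
```

>>> send_rows(increments=[{"dx":-0.37,"dy":0.42,"dz":0,"roll":0,"claw":-0.6},{"dx":-0.59,"dy":0.94,"dz":0,"roll":0,"claw":-0.6},{"dx":-0.65,"dy":1.5,"dz":0,"roll":0,"claw":-0.6},{"dx":-0.52,"dy":2.05,"dz":0,"roll":0,"claw":-0.6},{"dx":-0.24,"dy":2.53,"dz":0,"roll":0,"claw":-0.6}])

```text
clock: 10.6
tcp_pos: [0.4542, 0.4046, 0.1151]
orientation: [-0.001, -0.428, 0.904, -0.0]
wrist_force: [3.1, -5.6, -5.8]
finger_gap: 0.0209
grip_force: 25.6
```

>>> send_rows(increments=[{"dx":0.42,"dy":0.37,"dz":0,"roll":0,"claw":-0.6},{"dx":0.94,"dy":0.59,"dz":0,"roll":0,"claw":-0.6},{"dx":1.5,"dy":0.65,"dz":0,"roll":0,"claw":-0.6},{"dx":2.05,"dy":0.52,"dz":0,"roll":0,"claw":-0.6},{"dx":2.53,"dy":0.24,"dz":0,"roll":0,"claw":-0.6}])

```text
clock: 11.22
tcp_pos: [0.5183, 0.4104, 0.115]
orientation: [-0.0, -0.428, 0.904, 0.001]
wrist_force: [-2.9, -0.3, -3.9]
finger_gap: 0.021
grip_force: 25.8
```

```bash
python3 - <<'E'
from h import *
for _ in range(2): c=read_camera("side")
s=get_state(); print(s["tcp_pos"],s["wrist_force"],s["finger_gap"])
print(blob(c,228,232,14,60))
E
```

```text
[0.51948375 0.40922733 0.11511649] [ 1.34558244 -0.15649342 -4.82305713] 0.021522463304858575
(np.float64(228.26666666666668), np.float64(232.01777777777778), [6, 6, 18, 17, 225])
```

One turn is done and the knob is still out (blob at (228.3,232.0)). Second turn.

>>> send_rows(increments=[{"dx":0.37,"dy":-0.42,"dz":0,"roll":0,"claw":-0.6},{"dx":0.59,"dy":-0.94,"dz":0,"roll":0,"claw":-0.6},{"dx":0.65,"dy":-1.5,"dz":0,"roll":0,"claw":-0.6},{"dx":0.52,"dy":-2.05,"dz":0,"roll":0,"claw":-0.6},{"dx":0.24,"dy":-2.53,"dz":0,"roll":0,"claw":-0.6}])

```text
clock: 11.95
tcp_pos: [0.523, 0.3461, 0.1151]
orientation: [-0.0, -0.427, 0.904, 0.0]
wrist_force: [-2.0, 3.9, -4.4]
finger_gap: 0.021
grip_force: 25.7
```

>>> send_rows(increments=[{"dx":-0.42,"dy":-0.37,"dz":0,"roll":0,"claw":-0.6},{"dx":-0.94,"dy":-0.59,"dz":0,"roll":0,"claw":-0.6},{"dx":-1.5,"dy":-0.65,"dz":0,"roll":0,"claw":-0.6},{"dx":-2.05,"dy":-0.52,"dz":0,"roll":0,"claw":-0.6},{"dx":-2.53,"dy":-0.24,"dz":0,"roll":0,"claw":-0.6}])

```text
clock: 12.58
tcp_pos: [0.4605, 0.3412, 0.1152]
orientation: [0.001, -0.427, 0.904, -0.0]
wrist_force: [6.3, 5.0, -11.6]
finger_gap: 0.021
grip_force: 25.1
```

>>> send_rows(increments=[{"dx":-0.37,"dy":0.42,"dz":0,"roll":0,"claw":-0.6},{"dx":-0.59,"dy":0.94,"dz":0,"roll":0,"claw":-0.6},{"dx":-0.65,"dy":1.5,"dz":0,"roll":0,"claw":-0.6},{"dx":-0.52,"dy":2.05,"dz":0,"roll":0,"claw":-0.6},{"dx":-0.24,"dy":2.53,"dz":0,"roll":0,"claw":-0.6}])

```text
clock: 13.2
tcp_pos: [0.4542, 0.4046, 0.115]
orientation: [-0.001, -0.428, 0.904, -0.0]
wrist_force: [2.4, -4.1, -5.6]
finger_gap: 0.021
grip_force: 25.8
```

>>> send_rows(increments=[{"dx":0.42,"dy":0.37,"dz":0,"roll":0,"claw":-0.6},{"dx":0.94,"dy":0.59,"dz":0,"roll":0,"claw":-0.6},{"dx":1.5,"dy":0.65,"dz":0,"roll":0,"claw":-0.6},{"dx":2.05,"dy":0.52,"dz":0,"roll":0,"claw":-0.6},{"dx":2.53,"dy":0.24,"dz":0,"roll":0,"claw":-0.6}])

```text
clock: 13.82
tcp_pos: [0.5184, 0.4104, 0.115]
orientation: [0.0, -0.428, 0.904, 0.001]
wrist_force: [-2.7, -1.0, -2.1]
finger_gap: 0.0212
grip_force: 26.0
```

```bash
python3 - <<'E'
from h import *
for _ in range(4): c=read_camera("side"); s=get_state(); print(s["tcp_pos"],s["wrist_force"],s["finger_gap"])
print(blob(c,228,232,14,60))
d=s["tcp_pos"][:2]-[.488,.375]; print(np.hypot(*d),np.degrees(np.arctan2(d[1],d[0])))
E
```

```text
[0.51986189 0.40900275 0.11502343] [-0.94191223 -0.90732773 -1.98055827] 0.021536709962712744
[0.51950202 0.40919704 0.11509371] [ 0.63010938  0.10571518 -4.15302766] 0.020908113312201652
[0.51911607 0.40949372 0.11508432] [ 1.11684677 -0.0399124  -3.40094974] 0.021177949704628322
[0.51873574 0.4098267  0.11511548] [ 1.09218919  0.68301954 -4.27668129] 0.021159926869570585
(np.float64(228.1762114537445), np.float64(232.16740088105726), [6, 6, 18, 17, 227])
0.04644980657891946 48.570505953193894
```

>>> send_rows(increments=[{"dx":0,"dy":0,"dz":0,"roll":0,"claw":-0.6},{"dx":0,"dy":0,"dz":0,"roll":0,"claw":-0.6},{"dx":0,"dy":0,"dz":0,"roll":0,"claw":-0.3},{"dx":0,"dy":0,"dz":0,"roll":0,"claw":0},{"dx":0,"dy":0,"dz":0,"roll":0,"claw":0}])

```text
clock: 14.65
tcp_pos: [0.5176, 0.4104, 0.1156]
orientation: [0.0, -0.428, 0.904, 0.0]
wrist_force: [0.8, -0.5, -0.8]
finger_gap: 0.0427
grip_force: 0.0
```

>>> send_rows(increments=[{"dx":0,"dy":0,"dz":0.6,"roll":0,"claw":0},{"dx":0,"dy":0,"dz":1.6,"roll":0,"claw":0},{"dx":0,"dy":0,"dz":2.6,"roll":0,"claw":0},{"dx":-0.6,"dy":-0.8,"dz":3,"roll":0,"claw":0},{"dx":-1.6,"dy":-2,"dz":3,"roll":0,"claw":-0.5}])

```text
clock: 15.28
tcp_pos: [0.4788, 0.3608, 0.1924]
orientation: [0.002, -0.428, 0.904, 0.0]
wrist_force: [0.3, 0.5, 0.6]
finger_gap: 0.0257
grip_force: 0.0
```

>>> send_rows(increments=[{"dx":-1,"dy":-1.2,"dz":0,"roll":0,"claw":-0.5},{"dx":-2,"dy":-2.4,"dz":0,"roll":0,"claw":-0.5},{"dx":-2.8,"dy":-3.3,"dz":0,"roll":0,"claw":-0.5},{"dx":-3,"dy":-3.55,"dz":0,"roll":0,"claw":-0.5},{"dx":-3,"dy":-3.55,"dz":0,"roll":0,"claw":-0.5}])

```text
clock: 15.9
tcp_pos: [0.4033, 0.2718, 0.1911]
orientation: [0.001, -0.427, 0.904, 0.0]
wrist_force: [0.5, 0.0, 0.6]
finger_gap: 0.0214
grip_force: 0.0
```

```bash
python3 - <<'E'
from h import *
s0=dict(np.load("pics/side0.npz")); c=read_camera("side"); t=read_camera("top"); s=get_state(); print(s["tcp_pos"],s["wrist_force"])
a=s0["image"][130:250,185:285]; b=c["image"][130:250,185:285]
o=np.hstack([cv2.resize(x,(400,480),interpolation=cv2.INTER_CUBIC) for x in(a,b)]); cv2.imwrite("pics/c4.png",o)
for k in (s0,c):
    g=k["image"][150:185,236:257].max(2); m=(g<75).astype(np.uint8); M=cv2.moments(m,True); print(M["m00"],236+M["m10"]/M["m00"],150+M["m01"]/M["m00"])
for q in (-6,0,6):
    r=np.radians(50.4-q); print(q,proj(c,[.488+.045*np.cos(r),.375+.045*np.sin(r),.127]))
E
```

```text
[0.4036862  0.27224302 0.19061247] [ 0.14366844 -0.36375906  0.37072814]
287.0 246.60627177700349 162.3658536585366
328.0 246.0579268292683 161.4481707317073
-6 (np.float64(242.34278179285923), np.float64(166.95730254943038))
0 (np.float64(244.47750027458102), np.float64(167.1384291652275))
6 (np.float64(246.5659959651078), np.float64(167.4217725549567))
```

View pics/c4.png

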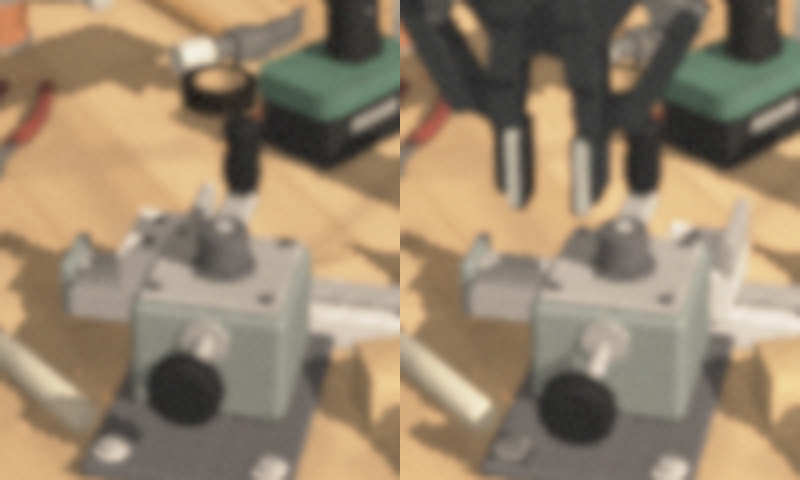

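The left half shows the start and the right half now: the handle is at the same place (crop x 242 and 243), the block has moved, and the knob is out. Descending in front of the head and pushing.

>>> send_rows(increments=[{"dx":0,"dy":0,"dz":-1,"roll":0,"claw":-0.5},{"dx":0,"dy":0,"dz":-2.6,"roll":0,"claw":-0.5},{"dx":0,"dy":0,"dz":-4.2,"roll":0,"claw":-0.5},{"dx":0,"dy":0,"dz":-5.5,"roll":0,"claw":-0.5},{"dx":0,"dy":0,"dz":-5.8,"roll":0,"claw":-0.5}])

```text
clock: 16.62
tcp_pos: [0.4016, 0.2714, 0.0429]
orientation: [-0.002, -0.428, 0.904, 0.0]
wrist_force: [-0.5, 0.0, 0.2]
finger_gap: 0.0209
grip_force: 0.0
```

>>> send_rows(increments=[{"dx":0.1,"dy":0.12,"dz":0,"roll":0,"claw":-0.5},{"dx":0.2,"dy":0.24,"dz":0,"roll":0,"claw":-0.5},{"dx":0.3,"dy":0.36,"dz":0,"roll":0,"claw":-0.5},{"dx":0.4,"dy":0.48,"dz":0,"roll":0,"claw":-0.5},{"dx":0.5,"dy":0.61,"dz":0,"roll":0,"claw":-0.5}])

```text
clock: 17.25
tcp_pos: [0.414, 0.2853, 0.0455]
orientation: [-0.001, -0.427, 0.904, -0.001]
wrist_force: [-0.9, -3.1, 1.0]
finger_gap: 0.0215
grip_force: 1.5
```

>>> send_rows(increments=[{"dx":0.08,"dy":0.1,"dz":0,"roll":0,"claw":-0.5},{"dx":0.16,"dy":0.2,"dz":0,"roll":0,"claw":-0.5},{"dx":0.24,"dy":0.29,"dz":0,"roll":0,"claw":-0.5},{"dx":0.24,"dy":0.29,"dz":0,"roll":0,"claw":-0.5},{"dx":0.24,"dy":0.29,"dz":0,"roll":0,"claw":-0.5}])

```text
clock: 17.88
tcp_pos: [0.4203, 0.2932, 0.045]
orientation: [-0.001, -0.427, 0.904, -0.001]
wrist_force: [-3.8, -4.5, 4.7]
finger_gap: 0.0215
grip_force: 2.6
```

>>> send_rows(increments=[{"dx":0.1,"dy":0.12,"dz":0,"roll":0,"claw":-0.5},{"dx":0.2,"dy":0.24,"dz":0,"roll":0,"claw":-0.5},{"dx":0.2,"dy":0.24,"dz":0,"roll":0,"claw":-0.5},{"dx":0.2,"dy":0.24,"dz":0,"roll":0,"claw":-0.5},{"dx":0.2,"dy":0.24,"dz":0,"roll":0,"claw":-0.5}])

```text
clock: 18.5
tcp_pos: [0.4202, 0.2934, 0.0442]
orientation: [-0.007, -0.427, 0.904, -0.004]
wrist_force: [-11.9, -22.0, 16.8]
finger_gap: 0.0212
grip_force: 12.6
```

>>> send_rows(increments=[{"dx":-0.3,"dy":-0.36,"dz":0,"roll":0,"claw":-0.5},{"dx":-0.8,"dy":-0.96,"dz":0,"roll":0,"claw":-0.5},{"dx":-1.2,"dy":-1.5,"dz":0.8,"roll":0,"claw":-0.5},{"dx":-1.2,"dy":-1.5,"dz":2.8,"roll":0,"claw":-0.5},{"dx":-1.2,"dy":-1.5,"dz":5,"roll":0,"claw":-0.5}])

```text
clock: 19.12
tcp_pos: [0.396, 0.2627, 0.1711]
orientation: [0.0, -0.428, 0.904, 0.0]
wrist_force: [1.0, 0.7, 0.1]
finger_gap: 0.021
grip_force: 0.0
```

>>> send_rows(increments=[{"dx":-0.8,"dy":-0.4,"dz":0.8,"roll":0,"claw":-0.5},{"dx":-1.2,"dy":-0.6,"dz":1.6,"roll":0,"claw":-0.5},{"dx":-1.2,"dy":-0.6,"dz":2,"roll":0,"claw":-0.5},{"dx":-1.2,"dy":-0.6,"dz":2,"roll":0,"claw":-0.5},{"dx":-1.2,"dy":-0.6,"dz":2,"roll":0,"claw":-0.5}])

```text
clock: 19.75
tcp_pos: [0.3663, 0.2476, 0.2192]
orientation: [-0.0, -0.428, 0.904, 0.0]
wrist_force: [0.1, 0.6, 0.1]
finger_gap: 0.0213
grip_force: 0.0
```

```bash
python3 - <<'E'
from h import *
s0=dict(np.load("pics/side0.npz")); c=read_camera("side"); t=read_camera("top"); s=get_state(); print(s["clock"],s["tcp_pos"],s["wrist_force"])
print(blob(s0,231,227,14,60),blob(c,231,227,14,60))
b=c["image"][130:250,175:275]; a=t["image"][135:255,175:275]
cv2.imwrite("pics/c5.png",np.hstack([cv2.resize(x,(400,480),interpolation=cv2.INTER_CUBIC) for x in(a,b)]))
E
```

```text
19.85 [0.36599096 0.24747909 0.21904929] [ 0.21318523 -0.33316392 -0.13507271]
(np.float64(230.36607142857142), np.float64(227.25446428571428), [5, 6, 18, 17, 224]) (np.float64(230.03883495145632), np.float64(227.49514563106797), [5, 6, 17, 17, 206])
```

View pics/c5.png

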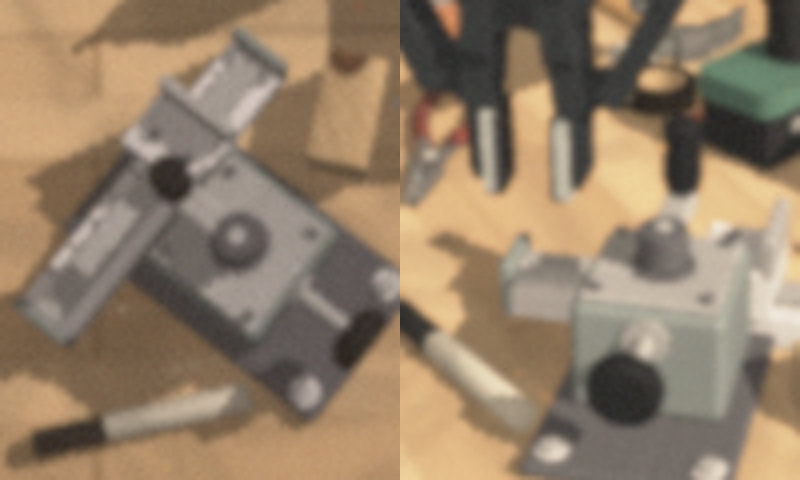

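The knob head is back at its home pixel, (230.0,227.5) against (230.4,227.3) at the start. It stood firm under 25 N. The handle is on the far side, and the offcut and marker are undisturbed. Handing in.

```bash
python3 -c "
from workcell import *
print(hand_in())"
```

```text
the job is handed in; nothing more can be done
None
```

I pulled the lock knob out, wound the crank two full turns clockwise, pushed the knob home and handed the job in. By camera the knob is back within about 1 mm of home and the handle within about 1° of its start; the offcut and marker look untouched, and no verdict came back.

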